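# Parts tube upside down on the drying peg

## Task

The rinsed parts tube lies on its side in the mat's cradle: turn it mouth down over the steel peg of the drying stand and push it down until the stiff orange collar under its mouth sits fully home on the grey base. Let go and leave the tube standing there upside down. Leave the valve, nipple, tap insert, spanner and cap on the mat where they are.

Things in the scene. Friction and masses are not known exactly. Their poses are not given: they have to be found in the camera images.
- tube: translucent plastic parts tube, one end closed (white plug), the other open: 115 mm long, 40 mm outside, 35 mm inside diameter, inside depth 111 mm, blue band 45 mm across from 4 to 20 mm behind the mouth; about 70 g. Origin at the centre of the closed end's outside, z axis along the tube towards the open mouth. It starts lying level in the mat's cradle, axis 42 mm above the table
- tube_mouth (a point): centre of the tube's open mouth, in the plane of the rim
- stand: fixed drying stand: grey base plate 130 x 130 mm, 12 mm thick, with one upright steel peg in its middle. Origin at the centre of the underside on the table. Peg 29 mm in diameter, straight up to 88 mm above the table, then tapering to 14 mm diameter at its tip 105 mm above the table
- peg_foot (a point): on the peg's axis, at the top face of the base plate (12 mm above the table), z up
- peg_tip (a point): centre of the peg's flat tip, 105 mm above the table
- collar_top (a point): centre of the top face of the orange collar (ring 52 mm outside, 32 mm inside diameter, 8 mm high) that slides stiffly on the peg and stays where it is left; the tube's rim bears on it. Its top is 34 mm above the table when fully up and 20 mm when it is down on the base plate
- collar (a joint): how far the orange collar has been pushed down the peg, m: 0 fully up, 0.014 home on the base plate; sliding it takes about 8 N
- mat: fixed blue-green silicone mat, 250 mm (its x) by 290 mm (its y), 8 mm thick, origin at the centre of its underside. The cradle runs along its y at x = -60 mm: two saddles, each 27 mm wide and 12 mm long, 25 mm either side of mat y = 0, carry the tube 14 mm clear of the mat; the tube's mouth points to mat +y
- valve: grey plastic ball valve with red lever, 42 x 91 x 49 mm high, standing on the mat, origin at the centre of its underside; bystander
- nipple: chrome extension nipple standing upright on the mat, 29 mm diameter, 42 mm high, origin at the centre of its underside; bystander
- insert: white ceramic tap insert standing on the mat, 30 mm diameter, 44 mm high, origin at the centre of its underside; bystander
- spanner: steel spanner 190 mm long lying on the mat along the mat's y; bystander
- cap: the tube's blue twist cap lying on the mat beyond the tube's mouth, 49 mm diameter, 23 mm high, origin at the centre of its underside; bystander
Not all that is in view belongs to the job. Leave any pink look-alike of the tube alone.

How it is judged (in metres and radians):
On the way, in this order (a step that is already met when the one before it is completed fails the run):
1. the tube is turned mouth down (angle between tube's own z axis and vertical above 2.6 rad), for 0.1 s.
2. the tube is over the peg, its mouth at least 25 mm below the peg's tip (z of tube_mouth in the frame of peg_tip below -0.025 m and horizontal distance between tube_mouth and peg_foot below 0.008 m), for 0.1 s.
At the end, for the whole second after the job is handed in: The tube stands at rest, mouth down over the peg, within 5 degrees of vertical and 6 mm of the peg's axis, resting on the collar, which is pushed down to within 2.5 mm of the base plate (rim no more than 11.5 mm above the plate) (angle between tube's own z axis and vertical above 3.05 rad and horizontal distance between tube_mouth and peg_foot below 0.006 m and z of tube_mouth in the frame of peg_foot below 0.0115 m and value of joint collar above 0.0115 m and linear speed of tube below 0.02 m/s and contact force between tube and stand above 0.1 N); the robot touches nothing.
It fails at once if a bystander was shifted more than 30 mm (distance of any of valve, nipple, insert, spanner, cap from where it was at the start of the episode above 0.03 m).
It also fails if it takes over 53 s, if anything falls off the work surface, if the arm or the gripper's body presses on something with over 40 N, if the wrist force passes 120 N, or if a joint passes its speed limit or range.

## Robot

A 7-joint arm with a two-finger parallel gripper is mounted at the origin on the work surface. World frame = base frame: x ahead of the robot, y to its left, z up, the work surface at z = 0. Lengths are in mm, angles in rad, forces in N, time in s.
With the tool pointing down it reaches from about 400 to 850 mm from the base axis. Payload 4.4 kg.
Tool frame: the origin (TCP) lies on the centre line of the jaws, within the pads' length; the fingertips stand 25 mm ahead of it and the grasp point (between the pads) lies 6 mm ahead of it; z points along the fingers, y is the direction in which the jaws open and shut (so a half turn about z gives the same grasp; the last joint's range is limited). The gripper opens to 94 mm and grips with 3 to 60 N. Pads are 16 mm wide; open, the fingers measure 119 mm over their backs; the gripper's body (75 mm by 177 mm) begins 78 mm behind the grasp point.
Start: joints at [-1.407, 0.628, 0.038, 1.517, -0.027, 0.996, -0.02], TCP at [148.032, 632.934, 190.578] pointing down, gripper open.
Joint ranges: [-3.06, 3.06], [-0.37, 2.12], [-1.25, 1.32], [0.18, 2.47], [-1.1, 4.24], [0.23, 1.98], [-2.94, 2.94]. Speed limits (rad/s): [2.57, 2.57, 3.14, 3.14, 3.14, 3.14, 3.14].

## Interface

Orientations are given as a unit quaternion [x, y, z, w].
In Python, from station import env gives the robot as it stands. Calls block until the motion is done:
- env.goto(position, orientation): joint-space move of the TCP to a pose.
- env.servo_line(position, orientation=None, feed=150, max_force=None): straight line of the TCP; orientation=None keeps the orientation; feed is the mean speed in mm/s. With max_force (N) it stops when the force on the tool has changed by that much, and returns True; else False.
- env.goto_joints(angles): joint-space move.
- env.set_gripper(opening, newtons=None): finger opening in mm; newtons is the grip in N (None keeps the last); returns when the fingers have stopped.
- env.pause(seconds).
- env.ik(position, orientation): joint angles nearest the present ones, or None.
- env.read_state(): the state.
- env.capture(name): name is "scene" or "top"; returns a dict with "image" (420x560x3 uint8, blue, green, red), "z_map" (420x560 float32, mm along the optical axis (not along the pixel's ray), 0 where there is no reading), "fovy" (degrees; the focal length in pixels is half the picture's height over the tangent of half this angle, whatever the lens; pixels are square), "cx", "cy" (the principal point, pixels), "rvec" (rotation vector, rad) and "tvec" (3), from world to camera coordinates, as OpenCV has them. Camera axes: x right, y down, z forward; pixel columns grow to the right and rows downward; lengths in mm; the calibration is good to about 2 mm. A picture is of the moment at which its call begins.
A pose or a line that the arm cannot do raises env.PlanningError and nothing moves.
- env.finish_job(): hands the job in, once; it reports no verdict.
The state is a dict: "time": time; "joints": joint angles; "qvel": joint speeds; "joint_efforts": joint torques, N m; "tool_pos": TCP position; "tcp_rot": TCP orientation; "contact_force": force on the tool from outside, world axes, zero at the start; "ft_torque": the same for the moment, N m; "grip_width": finger opening in mm.
Only numpy, scipy, OpenCV 4.12 (cv2) and the standard library are available. Lean on these libraries where they do the work, as an engineer would, in place of code of your own. Each camera call takes 0.05 s, during which the arm holds its last target. There are 200 camera calls.

## Working session

There is one attempt and no reset: what is moved stays moved. The work goes in short steps, each a Python script; the robot and the scene stay as the last script left them, time stands still between calls to the robot, and variables do not carry over. Pictures are saved under pics/ and viewed, about 8 in all and at most 12, crops included, and the job is handed in when it is done.

```bash
ls; mkdir -p pics
cat > h.py <<'E'
import numpy as np, cv2
from station import env
def cap(n):
    c=env.capture(n); c['f']=c['image'].shape[0]/2/np.tan(np.radians(c['fovy'])/2)
    c['R']=cv2.Rodrigues(np.array(c['rvec'],float))[0]; c['t']=np.array(c['tvec'],float).ravel(); c['C']=-c['R'].T@c['t']; return c
def ray(c,u,v): return c['R'].T@np.array([(u-c['cx'])/c['f'],(v-c['cy'])/c['f'],1.])
def onz(c,u,v,z):
    d=ray(c,u,v); return c['C']+d*(z-c['C'][2])/d[2]
def proj(c,p):
    q=c['R']@np.array(p,float)+c['t']; return np.array([c['cx']+c['f']*q[0]/q[2],c['cy']+c['f']*q[1]/q[2]])
def cloud(c):
    h,w=c['z_map'].shape; v,u=np.mgrid[:h,:w]; z=c['z_map']
    P=np.stack([(u-c['cx'])/c['f']*z,(v-c['cy'])/c['f']*z,z],-1)
    return (P-c['t'])@c['R']
E
python3 - <<'E'
from h import *
a=[]
for n in("scene","top"):
    c=cap(n); a.append(c['image']); cv2.imwrite(f'pics/{n}0.png',c['image']); print(n,c['C'],c['R'][2],c['f'],c['cx'],c['cy'],(c['z_map']>0).mean())
print(env.read_state())
E
```

```text
pics
scene [1279.78429067  279.16066644 1171.17617059] [-0.59246766 -0.17028732 -0.78739082] 540.7173483657723 287.15227698712243 207.79006415808556 0.9960459183673469
top [ 343.65881723   16.27030441 1392.54612661] [ 0.10261908  0.01847939 -0.99454906] 500.20059878697185 286.0752105203365 208.94236619707996 0.9960374149659864
{'time': 0.1, 'joints': array([-1.40678044,  0.62925741,  0.03847181,  1.51821774, -0.02697717,
        0.99633744, -0.02000799]), 'qvel': array([-0.00092863, -0.00337854, -0.00154246, -0.00321653,  0.00078267,
        0.00171942, -0.00026613]), 'joint_efforts': array([ 2.26192860e-03, -5.50782037e+01,  1.14712346e+00, -1.87115335e+01,
       -5.22097677e-02,  1.92548294e-02,  5.68740404e-05]), 'tool_pos': array([147.92208787, 632.31350894, 189.76024849]), 'tcp_rot': array([ 1.14663300e-01,  9.93404049e-01, -8.47623201e-04, -7.18786705e-05]), 'contact_force': array([-0.14263131,  0.19946174,  0.67497085]), 'ft_torque': array([ 0.03714017,  0.00632681, -0.00446383]), 'grip_width': 94.22947517246291}
```

View pics/scene0.png

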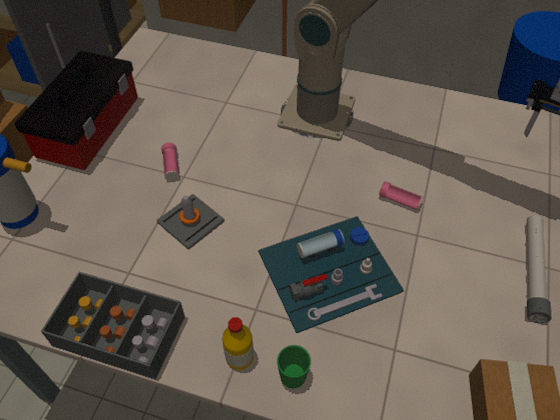

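View pics/top0.png

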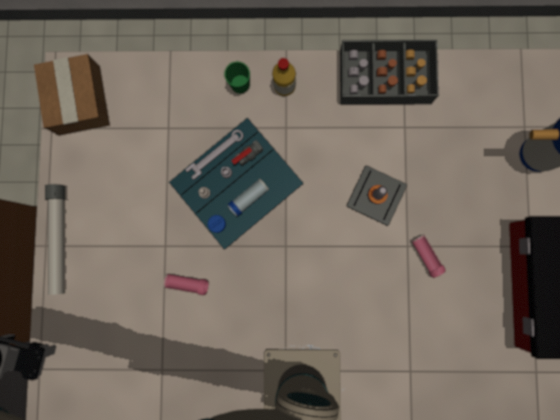

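The top view shows the tube at about (247,197), with its blue band towards the loose cap at (216,224). The stand with its orange collar is at (378,194). Candidates for the tube in the top view are white/blue (247,197), pink (187,284) and pink (428,256). Only the first is translucent white with a blue band and lies in the mat's cradle. I'll confirm that in a crop and measure.

Run:
```python
from h import *
np.set_printoptions(precision=1,suppress=True)
crops=[]
boxes={'scene':[(255,215,150,115),(150,185,80,65)],'top':[(165,115,140,135),(340,160,70,70)]}
for n in("top","scene"):
    c=cap(n); im=c['image']; hsv=cv2.cvtColor(im,cv2.COLOR_BGR2HSV); P=cloud(c)
    for (x,y,w,h) in boxes[n]:
        crops.append(cv2.resize(im[y:y+h,x:x+w],(400,300),interpolation=cv2.INTER_CUBIC))
    def comps(name,lo,hi,z,mn=12):
        m=cv2.inRange(hsv,lo,hi); box=np.zeros_like(m)
        for (x,y,w,h) in boxes[n]: box[y:y+h,x:x+w]=255
        k,l,s,ct=cv2.connectedComponentsWithStats(m&box)
        for i in range(1,k):
            if s[i,4]>=mn:
                q=P[l==i]; print(n,name,s[i],ct[i],'onz',onz(c,*ct[i],z),'cloud med',np.median(q,0),'z95',np.percentile(q[:,2],95))
    comps('blue',(100,130,60),(128,255,255),42)
    comps('orange',(5,150,100),(22,255,255),34)
    comps('white',(70,0,130),(125,90,255),55,60)
    # cloud of elevated pts near the mat / stand
    for (x,y,w,h) in boxes[n]:
        q=P[y:y+h,x:x+w].reshape(-1,3); 
        for lo,hi in((50,75),(75,140),(9,16)):
            s=q[(q[:,2]>lo)&(q[:,2]<hi)]
            if len(s)>5: print(n,'box',x,(lo,hi),len(s),'mean',s.mean(0),'max',s[:,2].max(),'rect',cv2.minAreaRect(s[:,:2].astype(np.float32)))
cv2.imwrite('pics/crop1.png',np.vstack([np.hstack(crops[:2]),np.hstack(crops[2:])]))
```

```text
top blue [228 201  14  14  66] [234.2 207.5] onz [486.6 182.5  42. ] cloud med [484.6 180.5  59.7] z95 64.10675129971123
top blue [207 214  19  19 281] [216.1 223.2] onz [443.8 231.2  42. ] cloud med [445.4 233.9  25.1] z95 30.949221754217216
top orange [369 186  18  17 107] [375.4 195.8] onz [ 520.3 -202.1   34. ] cloud med [ 515.1 -199.1   30.8] z95 35.8252138745705
top white [237 184  27  23 187] [250.  195.3] onz [518.5 138.8  55. ] cloud med [518.2 138.2  60. ] z95 65.02238700307235
top box 165 (50, 75) 670 mean [535.2 150.1  57.8] max 66.8410991914109 rect ((551.7984619140625, 170.87086486816406), (124.00584411621094, 178.96499633789062), 41.854549407958984)
top box 165 (9, 16) 2256 mean [573.2 186.7  11.1] max 15.994648308729534 rect ((568.3800048828125, 170.01388549804688), (337.55706787109375, 391.86883544921875), 14.00478458404541)
top box 340 (50, 75) 19 mean [ 520.  -201.1   63.9] max 74.7565628883435 rect ((521.0289916992188, -201.88722229003906), (24.8521785736084, 7.84659481048584), 36.06889724731445)
top box 340 (75, 140) 101 mean [ 525.2 -208.    95.7] max 109.272106
[... 1014 characters left out ...]
.1 202.6  11.1] max 15.996478435559334 rect ((557.0573120117188, 183.5615997314453), (259.61444091796875, 288.40679931640625), 39.481712341308594)
scene box 150 (50, 75) 72 mean [ 530.9 -202.5   62.1] max 74.95365791719917 rect ((529.443359375, -203.82498168945312), (14.414352416992188, 28.457311630249023), 23.883392333984375)
scene box 150 (75, 140) 121 mean [ 527.1 -203.9   91.9] max 107.34930605207343 rect ((526.1471557617188, -205.5908660888672), (25.49187660217285, 28.197404861450195), 23.938495635986328)
scene box 150 (9, 16) 1108 mean [ 532.1 -202.5   11.5] max 15.987328907287282 rect ((523.3698120117188, -205.54397583007812), (131.2344207763672, 129.6957550048828), 64.06214141845703)
```

View pics/crop1.png

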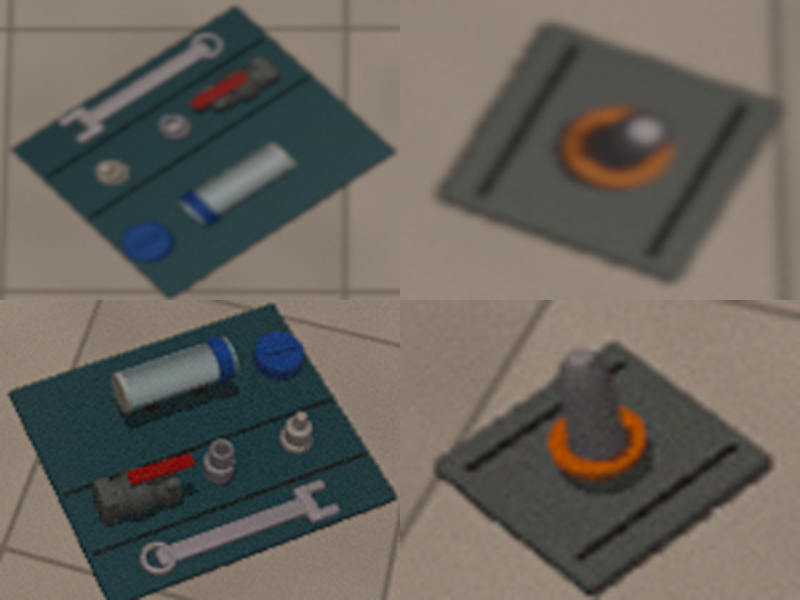

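The crop confirms it: one white tube with a blue band sits in the mat cradle, with the cap beyond its mouth. The stand shows an orange collar and a peg. Next I fit the tube axis and peg axis, then check IK for a tilted grasp.

```bash
cat > m.py <<'E'
from h import *
np.set_printoptions(precision=2,suppress=True)
res=[]
for n in("top","scene"):
    c=cap(n); im=c['image']; P=cloud(c); hsv=cv2.cvtColor(im,cv2.COLOR_BGR2HSV)
    bx={'scene':(285,215,65,60),'top':(222,172,55,50)}[n]; x,y,w,h=bx
    q=P[y:y+h,x:x+w].reshape(-1,3); col=hsv[y:y+h,x:x+w].reshape(-1,3)
    k=(q[:,2]>50)&(q[:,2]<70)&(np.hypot(q[:,0]-515,q[:,1]-145)<75); s=q[k]
    v=cv2.fitLine(s[:,:2].astype(np.float32),cv2.DIST_HUBER,0,.01,.01).ravel(); d=v[:2]*np.sign(v[1]); p0=v[2:]
    a=(s[:,:2]-p0)@d; l=(s[:,:2]-p0)@[-d[1],d[0]]
    print(n,'tube n',len(s),'dir',d,np.degrees(np.arctan2(d[1],d[0])),'p0',p0,'ends',p0+d*np.percentile(a,1),p0+d*np.percentile(a,99),'len',np.ptp(np.percentile(a,[1,99])),'lat',np.percentile(l,[2,98]),'top',np.percentile(s[:,2],90))
    # band centre
    b=k&(col[:,0]>100)&(col[:,0]<128)&(col[:,1]>130); print('  band',q[b].mean(0), 'along from p0',((q[b][:,:2]-p0)@d).mean())
    # mat angle
    m=cv2.inRange(hsv,(80,80,30),(105,255,110)); cs=max(cv2.findContours(m,0,2)[0],key=cv2.contourArea)
    w3=np.array([onz(c,*z[0],8)[:2] for z in cs]); r=cv2.minAreaRect(w3.astype(np.float32)); print('  mat',r)
    # base plate edges: gray, minAreaRect at z=12
    x,y,w,h={'scene':(150,185,80,65),'top':(340,160,70,70)}[n]
    q=P[y:y+h,x:x+w].reshape(-1,3); e=hsv[y:y+h,x:x+w].reshape(-1,3)
    k=(np.hypot(q[:,0]-527,q[:,1]+206)<25)&(q[:,2]>98); print('  pegtip cloud',q[k].mean(0),k.sum())
    m=cv2.inRange(hsv[y:y+h,x:x+w],(0,0,0),(180,255,125)) ; m=cv2.morphologyEx(m,cv2.MORPH_CLOSE,np.ones((9,9)))
    cs=max(cv2.findContours(m,0,2)[0],key=cv2.contourArea); ap=cv2.approxPolyDP(cv2.convexHull(cs),6,True)[:,0]+[x,y]
    W=np.array([onz(c,*z,12)[:2] for z in ap]); print('  base corners',ap.tolist(),W.tolist(),W.mean(0))
    # collar
    m=cv2.inRange(hsv,(5,150,90),(22,255,255)); z=np.zeros_like(m); z[y:y+h,x:x+w]=m[y:y+h,x:x+w]
    pts=cv2.convexHull(np.argwhere(z)[:,::-1].astype(np.int32)); W=np.array([onz(c,*p[0],32)[:2] for p in pts]).astype(np.float32); print('  collar',cv2.minEnclosingCircle(W))
E
python3 m.py
cat > g.py <<'E'
from h import *
from scipy.spatial.transform import Rotation as Rot
def tool(m_dir,up_h,al,flip):
    # tube axis t, h: direction of tool for alpha=0 ; z=h cos+t sin
    t=np.array(m_dir,float);h=np.array(up_h,float)
    z=h*np.cos(al)+t*np.sin(al); y=np.cross(t,h)*(1 if flip else -1); x=np.cross(y,z)
    return Rot.from_matrix(np.c_[x,y,z]).as_quat()
E
python3 - <<'E'
from g import *
th=np.radians(138); m=np.array([np.cos(th),np.sin(th),0]); peg=np.array([527,-205,0.])
G=np.array([518,143,42.])
for al in(0,20,30,40):
  for fl in(0,1):
    q=tool(m,[0,0,-1],al*np.pi/180,fl); z=Rot.from_quat(q).as_matrix()[:,2]
    ok=[env.ik(G-6*z+[0,0,k],q) for k in(0,150)]
    r=[]
    for yaw in range(-180,180,15):
        hh=[np.cos(np.radians(yaw)),np.sin(np.radians(yaw)),0]
        Q=tool([0,0,-1],hh,al*np.pi/180,fl); zz=Rot.from_quat(Q).as_matrix()[:,2]
        J=[env.ik(peg+[0,0,k]-6*zz,Q) for k in(82,150,210)]
        if all(j is not None for j in J): r.append((yaw,np.round(J[0],2).tolist(),np.round(J[2],2).tolist()))
    print(al,fl,[None if o is None else np.round(o,2).tolist() for o in ok]); [print('   ',x) for x in r]
E
```

```text
top tube n 551 dir [-0.65  0.76] 130.64917 p0 [515.26 144.54] ends [552.05 101.69] [478.67 187.16] len 112.64737346262251 lat [-18.51  16.71] top 63.16498261956583
  band [484.95 180.34  59.18] along from p0 46.90167552161901
  mat ((560.9373168945312, 184.24462890625), (239.94676208496094, 280.22528076171875), 40.280799865722656)
  pegtip cloud [ 526.   -209.94  102.17] 42
  base corners [[409, 160], [409, 229], [384, 229], [346, 206], [365, 165]] [[623.9741282604507, -300.7046640884448], [431.1776710951399, -296.53684678049393], [431.015758624869, -227.98688380553725], [494.5715296816327, -124.11160229252664], [609.818645255252, -178.06908370840284]] [ 518.11 -225.48]
  collar ((524.4569091796875, -207.64837646484375), 24.753881454467773)
scene tube n 544 dir [-0.64  0.77] 129.66336 p0 [516.04 150.78] ends [552.41 106.91] [479.86 194.41] len 113.67162340505962 lat [-13.6   20.17] top 62.549158368786834
  band [486.81 184.71  60.01] along from p0 44.771074698492704
  mat ((561.9727783203125, 185.60519409179688), (246.921875, 286.6805419921875), 40.174644470214844)
  pegtip cloud [ 5
[... 10485 characters left out ...]
 1.98])
    (15, [1.38, 1.0, -0.88, 2.42, 3.35, 0.45, 2.58], [1.42, 0.62, -0.89, 2.36, 4.15, 0.29, 1.54])
    (45, [1.56, 1.23, -1.2, 2.0, 0.48, 0.44, -0.41], [0.98, 0.62, -0.14, 1.97, -1.04, 0.96, 0.87])
    (60, [1.35, 1.08, -0.86, 1.79, -0.17, 0.72, 0.36], [0.57, 0.75, 0.46, 1.77, -1.07, 1.44, 1.06])
    (75, [0.92, 0.97, -0.21, 1.59, -0.63, 1.16, 0.92], [0.58, 0.82, 0.38, 1.56, -0.91, 1.56, 1.06])
    (90, [0.74, 1.03, -0.01, 1.39, -0.61, 1.42, 1.04], [0.58, 0.89, 0.3, 1.35, -0.76, 1.69, 1.07])
    (105, [0.66, 1.1, -0.01, 1.2, -0.48, 1.6, 1.09], [0.55, 0.96, 0.23, 1.16, -0.62, 1.83, 1.12])
    (120, [0.57, 1.16, 0.01, 1.03, -0.37, 1.75, 1.18], [0.5, 1.03, 0.19, 0.99, -0.49, 1.96, 1.21])
```

```bash
cat >> g.py <<'E'
AL=np.radians(40); TH=np.radians(130.2); M=np.array([np.cos(TH),np.sin(TH),0])
GRASP=np.array([515.2,146.6,42.]); D=57.5   # grasp point to mouth
def gpose(): 
    q=tool(M,[0,0,-1],AL,0); return q,Rot.from_quat(q).as_matrix()[:,2]
def ppose(yaw,tilt=(0,0)):
    q=tool([0,0,-1],[np.cos(yaw),np.sin(yaw),0],AL,0); return q,Rot.from_quat(q).as_matrix()[:,2]
E
python3 - <<'E'
from g import *
np.set_printoptions(precision=2,suppress=True)
q,z=gpose(); tcp=GRASP-6*z
env.set_gripper(75,40)
env.goto(tcp-160*z,q); print(env.read_state()['joints'])
print(env.servo_line(tcp-25*z,q,feed=150)); print(env.servo_line(tcp,q,feed=60,max_force=8))
s=env.read_state(); print(s['tool_pos'],tcp,s['contact_force'])
env.set_gripper(20,40); s=env.read_state(); print(s['grip_width'],s['contact_force'],s['tool_pos'])
env.servo_line(tcp+[0,0,150],q,feed=120); s=env.read_state(); print(s['time'],s['grip_width'],s['contact_force'])
a=[cap(n)['image'] for n in('scene','top')]
cv2.imwrite('pics/lift.png',np.hstack([cv2.resize(a[0][100:340,180:460],(400,343)),cv2.resize(a[1][80:320,120:400],(400,343))]))
for yaw in(-120,-105,-90):
    Q,zz=ppose(np.radians(yaw)); print(yaw,[env.ik(np.array([525,-207.5,k])-6*zz,Q) for k in(190,77)])
E
```

```text
[ 0.12  0.9   0.01  1.26 -0.46  1.54  0.98]
False
False
[517.54 143.79  46.43] [517.69 143.65  46.6 ] [-0.48  1.24  0.64]
24.88941772160467 [-1.42 -1.69  5.79] [516.83 143.82  47.75]
7.4 21.368954970878697 [-0.47 -1.14 -1.08]
-120 [array([-0.49,  0.94,  0.7 ,  1.55,  0.24,  1.22, -0.56]), array([-0.49,  1.11,  0.71,  1.58,  0.14,  1.06, -0.59])]
-105 [array([-0.58,  0.85,  0.67,  1.76,  0.42,  0.98, -0.57]), array([-0.6 ,  1.06,  0.72,  1.79,  0.28,  0.79, -0.58])]
-90 [array([-0.63,  0.76,  0.63,  1.97,  0.68,  0.76, -0.68]), array([-0.73,  1.08,  0.84,  2.01,  0.33,  0.46, -0.49])]
```

View pics/lift.png

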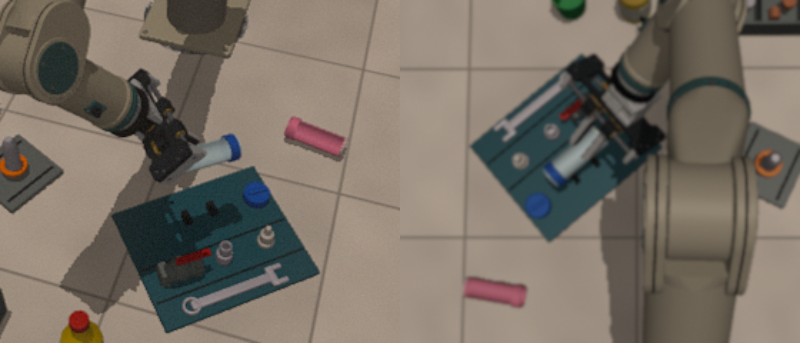

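Both views show the tube held and lifted, with the bystanders unmoved. But the finger width reads 21 mm, where a diametral grip should read 40. I look closer before turning it.

Run:
```python
from g import *
np.set_printoptions(precision=1,suppress=True)
s=env.read_state(); R=Rot.from_quat(s['tcp_rot']).as_matrix(); o=s['tool_pos']; print(s['grip_width'],o)
a=[]
for n in('scene','top'):
    c=cap(n); p=proj(c,o).astype(int); x,y=p-[45,40]; cr=cv2.resize(c['image'][y:y+80,x:x+90],(400,356),interpolation=cv2.INTER_CUBIC)
    P=cloud(c); hsv=cv2.cvtColor(c['image'],cv2.COLOR_BGR2HSV)
    b=np.zeros(P.shape[:2],bool); b[y:y+80,x:x+90]=1
    L=(P-o)@R   # tool coords
    m=b&(np.abs(hsv[...,0].astype(int)-114)<14)&(hsv[...,1]>130)&(P[...,2]>120); print(n,'band world',P[m].mean(0),m.sum(),'tool',L[m].mean(0),'y',np.percentile(L[m][:,1],[5,95]))
    w=b&(hsv[...,1]<80)&(hsv[...,2]>110)&(P[...,2]>150); print(' body tool',L[w].mean(0),'y',np.percentile(L[w][:,1],[3,97]),w.sum(),P[w].mean(0),'ztop',np.percentile(P[w][:,2],95))
    q=P[w|m]; v=cv2.fitLine(q.astype(np.float32),cv2.DIST_HUBER,0,.01,.01).ravel(); print(' axis',v)
    a.append(cr)
cv2.imwrite('pics/lift2.png',np.hstack(a))
print(M)
```

```text
21.880129084991765 [517.3 143.6 195.9]
scene band world [514.7 189.5 225.7] 105 tool [47.3 27.6  0.8] y [-9.4 21.3]
 body tool [ 26.2  32.3 -28.7] y [-14.7 668.8] 342 [541.  165.8 234.7] ztop 318.80409135031425
 axis [  0.6   0.1   0.8 722.5 200.  469.1]
top band world [482.8 176.6 212.2] 94 tool [46.8 -5.1 18. ] y [-20.9  17.9]
 body tool [ 19.1  -7.5 -55.7] y [-35.3  13.1] 530 [525.3 122.6 250.9] ztop 369.08744581485337
 axis [  0.3  -0.5   0.8 524.8 122.6 246. ]
[-0.6  0.8  0. ]
```

View pics/lift2.png

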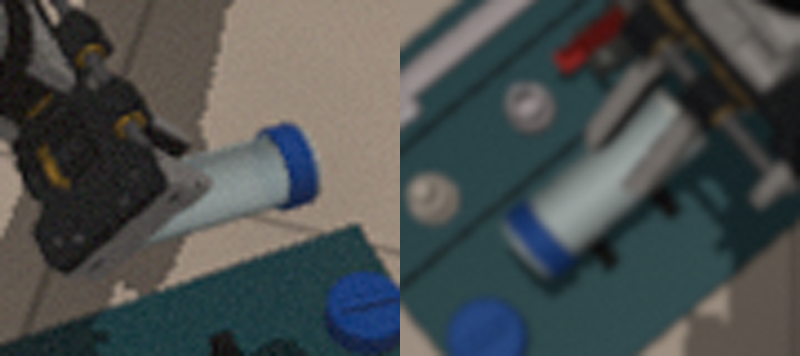

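```bash
cat > look.py <<'E'
from g import *
np.set_printoptions(precision=1,suppress=True)
def look(name,half=60):
    s=env.read_state(); R=Rot.from_quat(s['tcp_rot']).as_matrix(); g=s['tool_pos']+6*R[:,2]; print('t',s['time'],'grip',s['grip_width'],'grasp',g,'F',s['contact_force'])
    a=[]
    for n in('scene','top'):
        c=cap(n); p=proj(c,g-[0,0,60]).astype(int); x,y=np.maximum(p-[half,int(half*.9)],0); cr=c['image'][y:y+int(1.8*half),x:x+2*half]
        P=cloud(c); hsv=cv2.cvtColor(c['image'],cv2.COLOR_BGR2HSV); b=np.zeros(P.shape[:2],bool); b[y:y+int(1.8*half),x:x+2*half]=1
        m=b&(np.abs(hsv[...,0].astype(int)-114)<14)&(hsv[...,1]>130)&(np.linalg.norm(P-g,axis=-1)<110)
        if m.sum()>5:
            uv=np.argwhere(m)[:,::-1]; bc=uv.mean(0); print(n,'band px',bc,uv.min(0),uv.max(0),'cloud',P[m].mean(0),'zrange',np.percentile(P[m][:,2],[5,95]))
        a.append(cv2.resize(cr,(400,360),interpolation=cv2.INTER_CUBIC))
    cv2.imwrite(f'pics/{name}.png',np.hstack(a))
E
python3 - <<'E'
from look import *
Q,zz=ppose(np.radians(-105))
env.goto(np.array([525,-207.5,225])-6*zz,Q); env.pause(.3)
print(env.read_state()['joints']); look('over')
E
```

```text
[-0.6  0.8  0.6  1.7  0.5  1.1 -0.6]
t 9.25 grip 21.7666354988086 grasp [ 524.9 -207.8  224.8] F [-0.2 -0.8 -0.4]
scene band px [179.3 184.1] [174 179] [185 187] cloud [ 543.1 -203.8  178.4] zrange [170.6 185.7]
top band px [380.8 191.2] [379 189] [383 193] cloud [ 512.6 -191.9  180.1] zrange [174. 184.]
```

View pics/over.png

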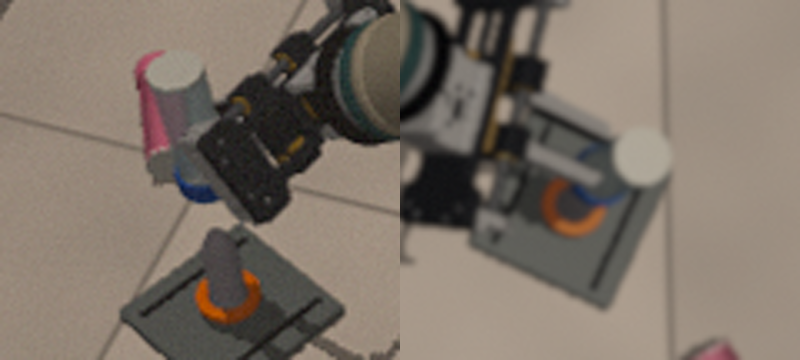

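The tube is mouth down above the stand in both views, plug up and roughly parallel to the peg. I measure the plug and band centres against the peg to check tilt and offset.

```bash
cat > plug.py <<'E'
from look import *
def plug(zc,xy=(525,-207.5)):
    out=[]
    for n in('scene','top'):
        c=cap(n); P=cloud(c); I=c['image']; hsv=cv2.cvtColor(I,cv2.COLOR_BGR2HSV)
        m=(np.abs(P[...,2]-zc)<8)&(np.hypot(P[...,0]-xy[0],P[...,1]-xy[1])<35)&(hsv[...,1]<60)&(hsv[...,2]>120)
        k,l,s,ct=cv2.connectedComponentsWithStats(m.astype(np.uint8)); i=1+s[1:,4].argmax()
        (u,v),_,_=cv2.fitEllipse(cv2.convexHull(np.argwhere(l==i)[:,::-1].astype(np.float32)))
        zm=np.median(P[l==i][:,2]); print(n,'plug px',(u,v),s[i],'cloud',P[l==i].mean(0),'zmed',zm,'onz',onz(c,u,v,zc)[:2]); out.append((c,u,v))
        A,b=np.linalg.lstsq(np.c_[P[l==i][:,:2]-P[l==i][:,:2].mean(0),np.ones((l==i).sum())],P[l==i][:,2],rcond=None)[:2]; print('  plane slope',A[:2])
    # two-ray intersection
    N=np.zeros((3,3));r=np.zeros(3)
    for c,u,v in out:
        d=ray(c,u,v);d/=np.linalg.norm(d);K=np.eye(3)-np.outer(d,d);N+=K;r+=K@c['C']
    print('two-ray',np.linalg.solve(N,r))
E
python3 - <<'E'
from plug import *
plug(282.5)
for n in('scene','top'):
    c=cap(n); 
    for z in(282.5,180,167.5): print(n,z,proj(c,[525,-207.5,z]))
    P=cloud(c); I=c['image']; hsv=cv2.cvtColor(I,cv2.COLOR_BGR2HSV)
    m=(np.abs(hsv[...,0].astype(int)-114)<14)&(hsv[...,1]>100)&(np.hypot(P[...,0]-525,P[...,1]+207)<40)&(P[...,2]>140)
    q=P[m]; print(' band lowest z',np.percentile(q[:,2],[1,5,95,99]), 'horizontal r',np.hypot(q[:,0]-525,q[:,1]+207.5).mean(),q.mean(0),len(q))
E
```

```text
scene plug px (173.3709259033203, 147.43907165527344) [165 142  18  12 160] cloud [ 521.4 -212.9  279.7] zmed 279.6785286607362 onz [ 523.9 -211.1]
  plane slope [0.1 0.1]
top plug px (398.35467529296875, 179.0436553955078) [390 171  18  17 244] cloud [ 526.2 -214.3  280.3] zmed 280.40906303320924 onz [ 525.8 -214. ]
  plane slope [0.  0.1]
two-ray [ 525.1 -212.2  283.7]
scene 282.5 [174.6 148.1]
scene 180 [180.9 177.9]
scene 167.5 [181.6 181.2]
 band lowest z [169.4 171.  186.  191.6] horizontal r 20.3003911126887 [ 542.8 -203.7  178.8] 48
top 282.5 [395.5 179.4]
top 180 [387.1 186.2]
top 167.5 [386.2 186.9]
 band lowest z [169.8 170.2 186.4 186.7] horizontal r 20.417825403131243 [ 512.1 -192.6  180.1] 15
```

```bash
cat > ov.py <<'E'
from look import *
def ov(name,tip,tilts,xy0=(525,-207.5),gz=225,yaw=np.radians(-105)):
    a=[]; h=np.array([np.cos(yaw),np.sin(yaw),0])
    for n in('scene','top'):
        c=cap(n); S=8; x,y=(proj(c,[*xy0,gz-15])-[25,26]).astype(int); im=cv2.resize(c['image'][y:y+56,x:x+50],None,fx=S,fy=S,interpolation=cv2.INTER_CUBIC)
        for t,col in zip(tilts,((0,255,0),(0,0,255))):
            up=np.array([0,0,1])*np.cos(np.radians(t))+h*np.sin(np.radians(t)); e1=np.cross(up,[1,0,0]);e1/=np.linalg.norm(e1);e2=np.cross(up,e1)
            for s,r in((57.5,20),(-37.5,22.5),(-57.5,20)):
                pts=[(proj(c,np.array([*xy0,gz])+up*s+r*(e1*np.cos(k)+e2*np.sin(k)))-[x,y]+.5)*S for k in np.linspace(0,6.283,40)]
                cv2.polylines(im,[np.int32(pts)],True,col,1)
        a.append(im)
    cv2.imwrite(f'pics/{name}.png',np.hstack(a))
E
python3 -c "
from ov import *
ov('ov1',None,(0,5))"
```

```text
(no output)
```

View pics/ov1.png

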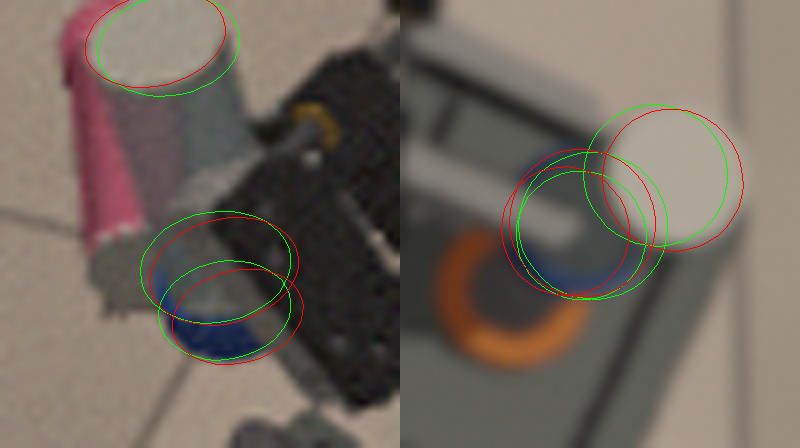

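The 5° outline (red) fits the plug in both views, so the tube pivoted about 4–5° in the jaws, plug away from the gripper. I tip the tool back by 4° and recheck the plug lower down.

```bash
sed -i 's/^def ppose(yaw,tilt=(0,0)):/def ppose(yaw,AL=np.radians(36)):/' g.py
python3 - <<'E'
from plug import *
from ov import ov
yaw=np.radians(-105); h=np.array([np.cos(yaw),np.sin(yaw),0]); Q,zz=ppose(yaw)
env.servo_line(np.array([525,-207.5,195])-1*h-6*zz,Q,feed=80); env.pause(.2)
print(env.read_state()['tool_pos']+6*zz)
plug(252.5); ov('ov2',None,(0,),gz=195)
c=cap('scene'); print(env.read_state()['time'])
E
```

```text
[ 525.4 -207.   195.8]
scene plug px (176.3578643798828, 157.16514587402344) [168 151  18  13 164] cloud [ 523.1 -209.7  250.1] zmed 249.92988469407635 onz [ 525. -208.]
  plane slope [0.  0.1]
top plug px (394.3685302734375, 180.47808837890625) [386 172  18  18 242] cloud [ 527.8 -211.4  250.5] zmed 250.59384922495076 onz [ 527.4 -211. ]
  plane slope [0. 0.]
two-ray [ 526.5 -209.   254.2]
10.6333
```

View pics/ov2.png

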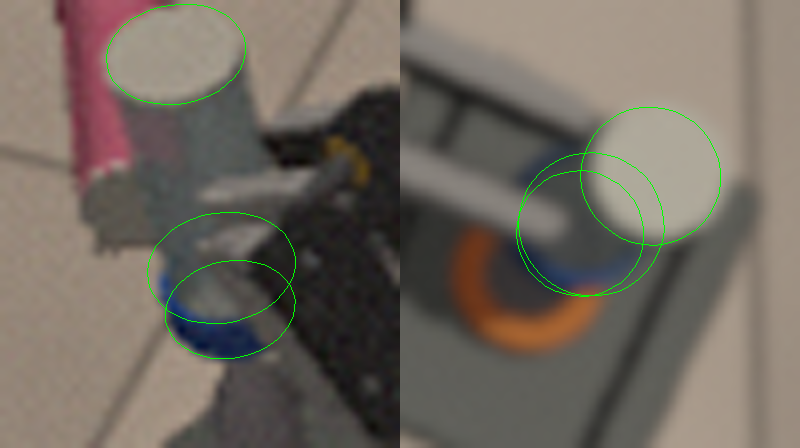

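Plug and band now match an upright outline over the peg. The top view's leftover 3 mm in y equals its bias on the peg tip. I descend in guarded steps.

Run:
```python
from plug import *
yaw=np.radians(-105); Q,zz=ppose(yaw)
p=env.read_state()['tool_pos']; z0=195.8
for rim,F in((95,8),(75,8),(36,8)):
    hit=env.servo_line([525.2,-207.2,rim+57.5]-6*zz,Q,feed=50,max_force=F); s=env.read_state()
    g=s['tool_pos']+6*zz; print(rim,hit,'grasp',g,'rim est',g[2]-57.5,'F',s['contact_force'],s['ft_torque'],s['grip_width'],s['time'])
    if hit: break
plug(g[2]+57.5)
```

```text
95 False grasp [ 525.3 -207.3  152.8] rim est 95.26728901253625 F [ 0.5 -0.5 -1.1] [ 0.9 -0.2 -0.1] 20.85811804096971 11.6333
75 False grasp [ 525.1 -207.3  132.3] rim est 74.83744613737284 F [-0.5 -0.9  0. ] [ 0.8 -0.1  0. ] 21.281622570079996 12.1833
36 False grasp [ 525.3 -207.3   93.7] rim est 36.22331142155046 F [-0.3 -0.2 -1.8] [ 0.8 -0.2  0.1] 20.98085162622336 13.1167
scene plug px (182.31259155273438, 185.58534240722656) [175 180  16  12 154] cloud [ 523.3 -209.2  148.8] zmed 148.76881851835356 onz [ 525.2 -208. ]
  plane slope [-0.   0.1]
top plug px (386.07342529296875, 186.72398376464844) [379 179  16  16 196] cloud [ 528.1 -210.7  149.4] zmed 149.32438588804996 onz [ 527.9 -210.3]
  plane slope [0. 0.]
two-ray [ 527.1 -208.4  153.5]
```

Run:
```python
from plug import *
Q,zz=ppose(np.radians(-105))
for rim in(32,28,24,20.5,18,15):
    hit=env.servo_line([525.2,-207.2,rim+57.5]-6*zz,Q,feed=20,max_force=22); s=env.read_state()
    g=s['tool_pos']+6*zz; print(rim,hit,'rim est',g[2]-57.5,'xy',g[:2],'F',s['contact_force'],s['grip_width'],s['time'])
    if hit or s['contact_force'][2]>25: break
plug(g[2]+57.5); look('down',40)
```

```text
32 False rim est 32.73589539274346 xy [ 525.5 -207.4] F [0.3 2.2 4.2] 20.997784944454917 13.5667
28 False rim est 28.83907193535829 xy [ 525.5 -207.4] F [1.4 1.6 5.8] 20.9686118308318 13.9167
24 False rim est 24.865128954477782 xy [ 525.5 -207.4] F [0.5 3.2 5.1] 21.224589702586776 14.2667
20.5 False rim est 21.605182429487826 xy [ 525.5 -207.5] F [0.7 3.1 6.9] 21.064312246176193 14.5917
18 False rim est 21.520043955782853 xy [ 525.6 -208.5] F [-0.3  7.4 15.7] 20.79510335514089 14.8667
15 False rim est 21.518632319100888 xy [ 525.6 -209.6] F [ 0.7 10.8 27.3] 20.962943255568792 15.1667
scene plug px (182.16925048828125, 189.1243896484375) [175 184  16  12 149] cloud [ 523.9 -211.7  134.2] zmed 134.1926892271903 onz [ 525.1 -210.6]
  plane slope [0.  0.1]
top plug px (386.2408142089844, 187.5) [379 180  16  16 195] cloud [ 528.3 -213.5  134.7] zmed 134.8231288766157 onz [ 528.1 -213.3]
  plane slope [0. 0.]
two-ray [ 527.2 -211.2  139.1]
t 15.2667 grip 20.81112321106263 grasp [ 525.6 -209.6   79.1] F [ 0.4  9.8 26.5]
scene band px [184.9 219.7] [181 214] [189 222] cloud [ 543.2 -210.4   32.7] zrange [25.  38.4]
```

View pics/down.png

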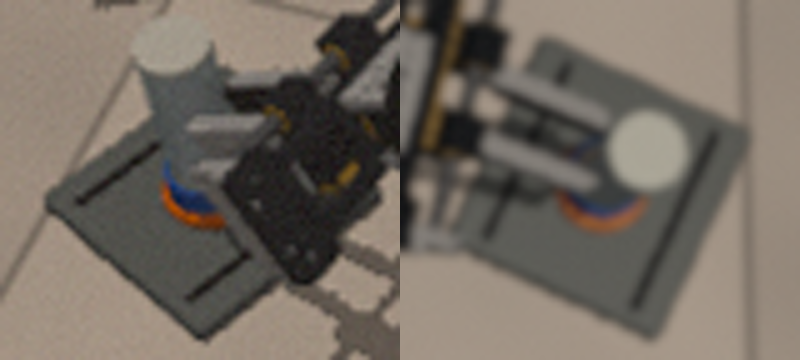

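The tube came to a hard stop at 27 N with the estimated rim about 21 mm above the table. The picture shows the blue band sitting on the orange collar, low on the plate. I relax, release and back out.

Run:
```python
from plug import *
Q,zz=ppose(np.radians(-105))
t=np.array([525.3,-207.3,78.5])-6*zz
env.servo_line(t,Q,feed=20); print(env.read_state()['contact_force'])
env.set_gripper(75); s=env.read_state(); print(s['grip_width'],s['contact_force'])
env.servo_line(t-110*zz,Q,feed=100); env.servo_line(t-110*zz+[0,60,80],Q,feed=150); env.pause(.3)
plug(135)
c=cap('scene'); c2=cap('top'); 
for n,c in(('scene',c),('top',c2)):
    hsv=cv2.cvtColor(c['image'],cv2.COLOR_BGR2HSV);P=cloud(c);near=np.hypot(P[...,0]-525,P[...,1]+207)<45
    for nm,lo,hi in(('band',(100,100,30),(128,255,255)),('collar',(3,130,60),(22,255,255))):
        m=(cv2.inRange(hsv,lo,hi)>0)&near; q=P[m]; print(n,nm,m.sum(),q.mean(0),np.percentile(q[:,2],[3,50,97]))
a=[cv2.resize(k['image'][y:y+72,x:x+80],(400,360),interpolation=cv2.INTER_CUBIC) for k,x,y in((c,340,150),)]
s=cap('scene'); a.insert(0,cv2.resize(s['image'][170:242,150:230],(400,360),interpolation=cv2.INTER_CUBIC)); cv2.imwrite('pics/rel.png',np.hstack(a)); print(env.read_state()['time'])
```

```text
[-0.2  2.5  6.3]
74.86570047551079 [-0.6 -0.3  1.1]
scene plug px (183.89535522460938, 189.87953186035156) [176 184  17  13 161] cloud [ 524.  -207.4  133.9] zmed 133.6551193066307 onz [ 524.9 -206.3]
  plane slope [0. 0.]
top plug px (384.44915771484375, 187.33949279785156) [377 180  16  16 201] cloud [ 529.  -209.1  134.6] zmed 134.67319152991723 onz [ 528.8 -209.1]
  plane slope [0. 0.]
two-ray [ 527.6 -206.7  138.4]
scene band 63 [ 538.3 -200.9   34.2] [23.8 34.6 43.2]
scene collar 71 [ 535.1 -198.9   16.9] [10.  16.7 22.5]
top band 1 [ 510.4 -199.6   42.5] [42.5 42.5 42.5]
top collar 40 [ 511.5 -198.5   17.5] [10.7 17.9 22.8]
19.3833
```

View pics/rel.png

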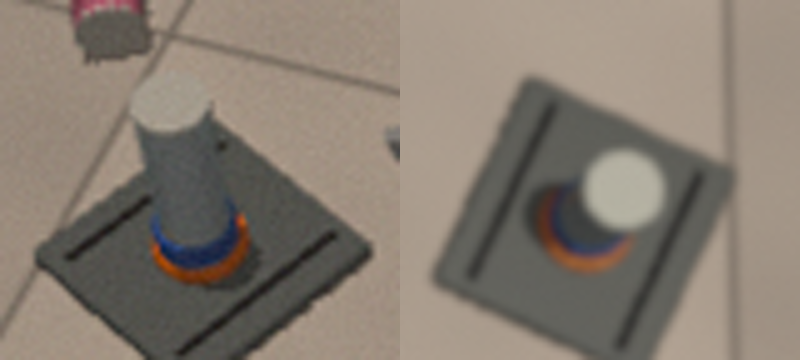

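The released tube stands upright on the peg, with the plug at crop (172,103) in the scene view. The collar lies low on the plate, measured between 10 and 22.5 mm above the table. The gripper is clear, so I hand in.

```bash
python3 -c "
from station import env
env.finish_job(); s=env.read_state(); print(s['time'],s['contact_force'])"
```

```text
the job is handed in; nothing more can be done
the job is handed in; nothing more can be done
```

The tube is standing mouth down on the peg, released, with the orange collar pushed home. I handed the job in at about 19.4 s of the 53 s allowed; no verdict is reported.

**What I did:** I gripped the tube in the cradle with the tool tilted 40° and turned it mouth down. It had pivoted about 4–5° in the jaws, so I tipped the tool back 4° before lowering it over the peg. It went down without contact, then pushed the collar to a hard stop. At 27 N it moved no further, with the rim at an estimated 21.5 mm above the table. I then let go and backed out.

**Last checks:**
- **Height:** The plug's top read 134–135 mm in the depth maps, against 135 mm expected. The collar read between 10 and 22.5 mm above the table, which fits fully down.
- **Upright:** The plug's top face was level in both depth maps, so the tube is upright.
- **Position:** The plug was within about 2–4 mm of the peg's axis, which is about the error of the camera calibration.

**What disagreed or was not checked:**
- The gripper width read about 21 mm on a 40 mm tube throughout. I could not explain it, but the grip held.
- The two cameras differed by about 3 mm in y and up to 4 mm in x. Intersecting their sight lines gave a plug height of 138 mm instead of 135 mm.
- I did not measure the bystanders again at the end; they looked undisturbed in the view taken after lifting the tube.

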